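Lock the gluing jig's hinge pin with its R-clip

TASK

The press bar of the gluing jig hinges on a steel pin that is not yet secured. Take the R-clip out of its wooden stand and push its straight leg down through the cross hole in the pin's free end until the bow springs over the pin and the clip is fully home, upright, with its thumb grip down on the pin; then let go. Feel for the hole and push gently, never forcing the clip or the jig, and leave the glue bottle, the loose panel and the screwdriver where they are.

Things in the scene. Friction and masses are not known exactly. Their poses are not given: they have to be found in the camera images.
- jig: Gluing jig fixed to the table: MDF base board, steel clevis lugs, press bar over an MDF loudspeaker box. Origin on the table 26 mm out (-y) from below pin_root; z up; y along the hinge pin, from its free end to the lugs; x towards the box. Board to x 260 mm. Lugs from y 26 to 62 mm, top 89 mm above the table; box from x 115 mm; bar top 128 mm above the table beyond x 60 mm.
- pin_root (a point): Where the axis of the level steel pin leaves the nearer lug's face; jig's axes. Pin 22 mm diameter, axis 75 mm and top 86 mm above the table. A vertical cross hole, 8 x 8 mm, runs down through its axis (exactly, in x). The pin has stiff end play: the hole's centre lies anywhere from 13 to 39 mm out from this point along -y. It is not measured: probe lightly along the pin's top with the leg, or look.
- caddy: Fixed MDF stand 66 x 70 mm, 60 mm high: a 12 mm board with a 9 mm wide slot on two cheeks; the clip stands in the slot, leg and bow down, thumb grip resting on the board. Origin on the table about below the clip's leg; x along the slot and roughly the clip's x; z up. The stand reaches x -24 to 42 mm, y -35 to 35 mm.
- clip_grip (a point): Where to grasp the R-clip: centre of its black thumb grip's tab, 28 mm above the grip's underside; the clip's axes, z up. Grip 16 mm thick along y (pinch it so), tab 26 mm wide along x, grip 46 mm tall. Clip about 70 g. To fit, the clip's y is parallel to the pin, leg down; the bow may face either side of the pin. The fingers pass above the lugs if the grip is held at this height or higher.
- clip_tip (a point): Blunt tip of the clip's straight leg, 6 mm steel wire: 73 mm below clip_grip along the clip's z and 6 mm from it towards the clip's -x. The clip's axes.
- clip_seat (a point): On the leg's axis at the underside of the thumb grip: 28 mm below clip_grip, 6 mm towards the clip's -x, 45 mm above the tip. Fully home it is at the pin's top; let go, the clip may lean a little in the hole's play. Bow meets pin when this point is about 25 mm above the pin's top; push peaks about 20 to 13 mm above, then drops as the bow springs over. The clip's axes.
- bow (a joint): Spring bow of the clip (6 mm wire on the leg's +x side): how far it is spread, rad. 0 relaxed, about 0.15 at the pin's widest part, near 0 again once sprung round the pin. Spreading it takes a push of roughly 4 to 12 N; over 35 N is forcing.
- glue: White glue bottle, 52 mm diameter, 120 mm tall; bystander. Origin at the centre of its underside.
- panel: Loose MDF panel 110 x 80 x 18 mm lying flat; bystander. Origin at the centre of its underside.
- driver: Screwdriver with a black handle lying on the table; bystander. x along it towards the tip.
Not all that is in view belongs to the job. What is shaped like the part that bears clip_grip but pink is not meant.

How it is judged (in metres and radians):
On the way, in this order (a step that is already met when the one before it is completed fails the run):
1. the clip is lifted out of its stand (z of clip_tip in the frame of caddy above 0.065 m), for 0.1 s.
2. the leg has entered the pin's cross hole (z of clip_tip in the frame of pin_root between -0.045 and 0.004 m and x of clip_tip in the frame of pin_root between -0.004 and 0.004 m and y of clip_tip in the frame of pin_root between -0.044 and -0.008 m), for 0.1 s.
At the end, for the whole second after the job is handed in: The clip's leg is through the cross hole, its bow has sprung back round the pin (joint below 0.08 rad), the underside of its thumb grip is within 4 mm of the top of the pin, the clip stands within 0.2 rad of upright (the play of the hole) and is at rest, released (z of clip_seat in the frame of pin_root between 0.008 and 0.015 m and z of clip_tip in the frame of pin_root below -0.028 m and x of clip_seat in the frame of pin_root between -0.004 and 0.004 m and y of clip_seat in the frame of pin_root between -0.044 and -0.008 m and angle between clip_seat's own z axis and vertical below 0.2 rad and value of joint bow below 0.08 rad and linear speed of clip below 0.01 m/s); the robot touches nothing.
It fails at once if the clip is forced: more than 35 N between clip and jig, or between gripper and jig (contact force between any of clip, the fingers and jig above 35 N).
It fails at once if a bystander (glue bottle, panel, screwdriver) is moved more than 25 mm (distance of any of glue, panel, driver from where it was at the start of the episode above 0.025 m).
It also fails if it takes over 72 s, if anything falls off the work surface, if the arm or the gripper's body presses on something with over 40 N, if the wrist force passes 120 N, or if a joint passes its speed limit or range.

ROBOT

A 7-joint arm with a two-finger parallel gripper is mounted at the origin on the work surface. World frame = base frame: x ahead of the robot, y to its left, z up, the work surface at z = 0. Lengths are in mm, angles in rad, forces in N, time in s.
With the tool pointing down it reaches from about 400 to 875 mm from the base axis. Payload 4.4 kg.
Tool frame: the origin (TCP) lies at the centre of the arm's flange, where the gripper is bolted on; the fingertips stand 173 mm ahead of it and the grasp point (between the pads) lies 155 mm ahead of it; z points along the fingers, y is the direction in which the jaws open and shut (so a half turn about z gives the same grasp; the last joint's range is limited). The gripper opens to 85 mm and grips with 20 to 120 N. Pads are 22 mm wide; open, the fingers measure 114 mm over their backs; the gripper's body (76 mm by 85 mm) begins 54 mm behind the grasp point. The pads swing forward as they close: fully open they stand 13 mm farther back than shut.
Start: joints at [-1.248, 0.628, 0.038, 1.517, -0.027, 0.996, -0.02], TCP at [246.384, 601.507, 404.713] pointing down, gripper open.
Joint ranges: [-3.06, 3.06], [-0.37, 2.12], [-1.25, 1.32], [0.18, 2.47], [-1.1, 4.24], [0.23, 1.98], [-2.94, 2.94]. Speed limits (rad/s): [2.57, 2.57, 3.14, 3.14, 3.14, 3.14, 3.14].

INTERFACE

Orientations are given as [roll, pitch, yaw] about the fixed x, y, z axes, in that order (R = Rz(yaw) Ry(pitch) Rx(roll)).
In Python, from cell import * gives the robot as it stands. The module is installed in compiled form; this text tells all that it offers.
- The arm moves only by the shell command python3 -m jog 'ROWS'. ROWS is JSON, one flat list of numbers, 5 for each row, row after row: the shift along the tool's x, y, z in mm, then the turn about the tool's z in degrees, then the finger opening in mm, from 0 to 85.4. A call has 1 to 20 rows; each row is the pose to reach, as a shift and turn from the pose commanded when the call began, along the tool's axes at that moment; what a row does not reach only later rows make up. A row lasts 1/12 s, in which the tool goes at most 41.7 mm and 7.16 degrees, less where a joint would pass 70% of its speed; a pose out of reach is approached as far as the arm can. A call with a gripper value outside its range is refused whole. The fingers move at their own pace and stop on an object; the grip force is fixed at half the most. Time passes only in rows, so rows that repeat a pose let the fingers close. It gives the time, the measured TCP pose, the force and the opening at its end, in the units of the state.
- read_state(): the state, without advancing time (a new reading comes with each control period).
- get_image(name): name is "scene" or "top" or "wrist"; returns (picture, depth): 420x560x3 uint8, blue, green, red; 420x560 float32, mm along the optical axis (not along the pixel's ray), 0 where there is no reading.
- camera_params(name): a dict with "K" (3x3 intrinsics, pixels), "T" (4x4, takes a point from camera to world coordinates). Camera axes: x right, y up, looking along -z (the intrinsics and any distortion apply to the point x, -y, -z); pixel columns grow to the right and rows downward; lengths in mm; the calibration is good to about 2 mm. A picture is of the moment at which its call begins: read the wrist's pose just before it. camera_params takes no time and is no camera call; for the wrist camera it gives the pose at the moment of the call.
- finish_job(): hands the job in, once; it reports no verdict.
The state is a dict: "clock": time; "qpos": joint angles; "qd": joint speeds; "tau": joint torques, N m; "eef_pos": TCP position; "tool_rot": TCP orientation; "force": force on the tool from outside, world axes, zero at the start; "torque": the same for the moment, N m; "width": finger opening in mm.
Only numpy, scipy, OpenCV 4.12 (cv2) and the standard library are available. Lean on these libraries where they do the work, as an engineer would, in place of code of your own. Each camera call takes 0.05 s, during which the arm holds its last target.

## Working session

There is one attempt and no reset: what is moved stays moved. The work goes in short steps, Python scripts to look and compute and a shell command to move; the robot and the scene stay as the last step left them, time stands still between calls to the robot, and variables do not carry over. Pictures are saved under pics/ and viewed, and the job is handed in when it is done.

```bash
mkdir -p pics
python3 - <<'E'
from cell import *
import cv2,numpy as np
s=read_state();print(s['clock'],s['eef_pos'],s['tool_rot'],s['force'],s['width'])
for n in ["scene","top","wrist"]:
    p=camera_params(n);im,d=get_image(n)
    cv2.imwrite(f"pics/{n}0.png",im);np.savez(f"pics/{n}0.npz",im=im,d=d,K=p["K"],T=p["T"])
    print(n,p.keys(),np.round(p["K"],1).tolist(),np.round(p["T"],3).tolist())
E
```

```text
0.0 [246.22786822 601.23025731 403.79090244] [-3.13969580e+00  3.15732777e-05  2.75284098e+00] [-0.45637758 -0.18593003  0.89677513] 85.10572233656515
scene dict_keys(['K', 'T']) [[382.0, 0.0, 280.8], [0.0, 382.0, 208.0], [0.0, 0.0, 1.0]] [[0.842, -0.368, 0.394, 883.917], [0.539, 0.603, -0.588, -688.968], [-0.021, 0.708, 0.706, 723.415], [0.0, 0.0, 0.0, 1.0]]
top dict_keys(['K', 'T']) [[401.1, 0.0, 285.9], [0.0, 401.1, 214.3], [0.0, 0.0, 1.0]] [[-0.025, 0.995, -0.101, 492.46], [-0.999, -0.028, -0.032, -157.526], [-0.034, 0.101, 0.994, 861.38], [0.0, 0.0, 0.0, 1.0]]
wrist dict_keys(['K', 'T']) [[324.9, 0.0, 278.2], [0.0, 324.9, 213.6], [0.0, 0.0, 1.0]] [[0.379, -0.875, -0.301, 167.565], [0.926, 0.357, 0.125, 633.582], [-0.002, -0.326, 0.945, 373.467], [0.0, 0.0, 0.0, 1.0]]
```

View pics/scene0.png

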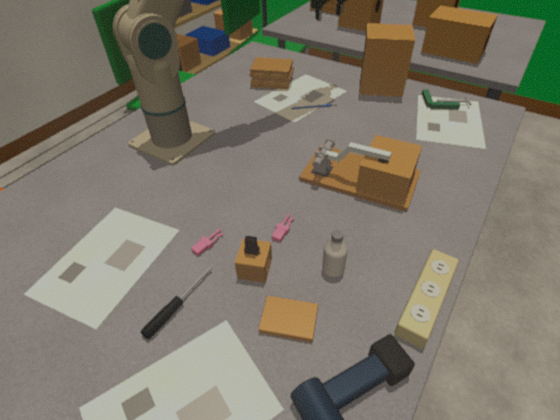

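View pics/top0.png

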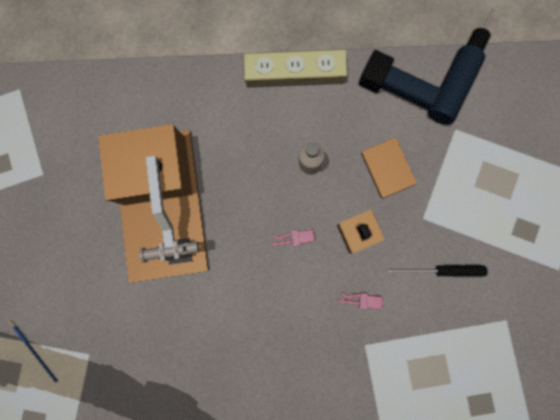

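View pics/wrist0.png

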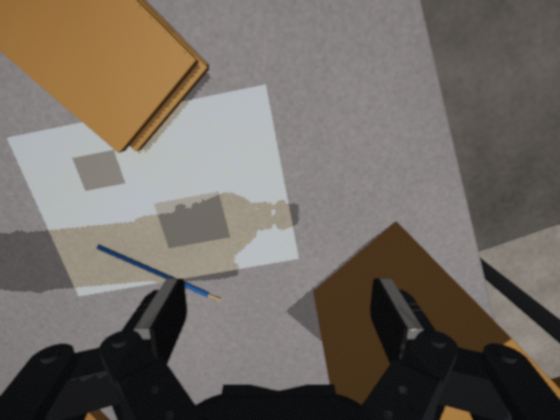

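Candidates for the clip's grip:
- The black grip in the stand, at scene (251,246) and top (363,232).
- Pink decoys at scene (207,242) and (283,228), top (300,238) and (368,301).
- The black driver handle at top (461,270).

By the description I choose the black one in the stand. Next I'll check it in a close crop and measure.

```bash
cat > h.py <<'E'
import numpy as np,cv2
def load(n):
    z=np.load(f"pics/{n}.npz");return z['im'],z['d'],z['K'],z['T']
def ray(K,T,u,v):
    r=np.array([(u-K[0,2])/K[0,0],-(v-K[1,2])/K[1,1],-1.]);return T[:3,3],T[:3,:3]@r
def plane(K,T,u,v,z):
    o,r=ray(K,T,u,v);return o+r*(z-o[2])/r[2]
def dep(K,T,u,v,d):
    o,r=ray(K,T,u,v);return o+r*d
def cross(a,b):
    (o1,r1),(o2,r2)=a,b
    r1=r1/np.linalg.norm(r1);r2=r2/np.linalg.norm(r2)
    t=np.linalg.lstsq(np.c_[r1,-r2],o2-o1,rcond=None)[0]
    p,q=o1+r1*t[0],o2+r2*t[1];return (p+q)/2,np.linalg.norm(p-q)
def proj(K,T,P):
    c=np.linalg.inv(T)@np.r_[P,1];x=c[:3];return K[0,0]*x[0]/-x[2]+K[0,2],K[1,1]*-x[1]/-x[2]+K[1,2]
def cloud(d,K,T):
    v,u=np.mgrid[:d.shape[0],:d.shape[1]]
    r=np.stack([(u-K[0,2])/K[0,0],-(v-K[1,2])/K[1,1],-np.ones_like(u,float)],-1)*d[...,None]
    P=r@T[:3,:3].T+T[:3,3];P[d<=0]=np.nan;return P
E
python3 - <<'E'
from h import *
for n,boxes in [("scene0",[(225,225,55,60),(295,130,130,75)]),("top0",[(330,200,65,60),(100,210,120,75)])]:
    im,d,K,T=load(n)
    for i,(x,y,w,h) in enumerate(boxes):
        k=8 if w<100 else 5
        cv2.imwrite(f"pics/c_{n}_{i}.png",cv2.resize(im[y:y+h,x:x+w],None,fx=k,fy=k,interpolation=cv2.INTER_CUBIC))
    P=cloud(d,K,T)
    x,y,w,h=boxes[0]
    m=(im[y:y+h,x:x+w].max(2)<50)
    q=P[y:y+h,x:x+w][m];vv,uu=np.nonzero(m)
    print(n,"black px",uu.mean()+x,vv.mean()+y,m.sum(),np.round(np.nanmedian(q,0),1),np.nanmin(q,0).round(1),np.nanmax(q,0).round(1), (d>0).mean())
E
```

```text
scene0 black px 250.89655172413794 246.5632183908046 87 [ 535.7 -291.4   86.1] [ 524.8 -296.8   66.2] [ 548.9 -277.5  106.9] 0.9961649659863946
top0 black px 363.64406779661016 231.26271186440678 118 [ 534.  -278.9  104.2] [ 521.  -288.3   72.5] [ 547.8 -270.1  108.1] 0.9960289115646258
```

View pics/c_scene0_0.png

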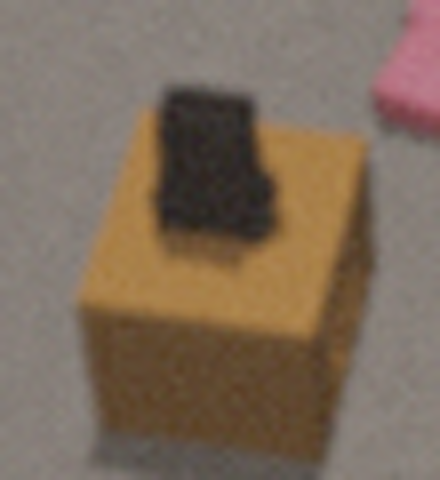

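View pics/c_top0_0.png

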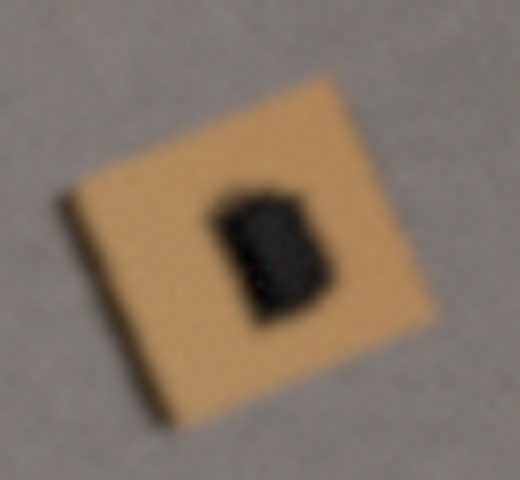

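View pics/c_scene0_1.png

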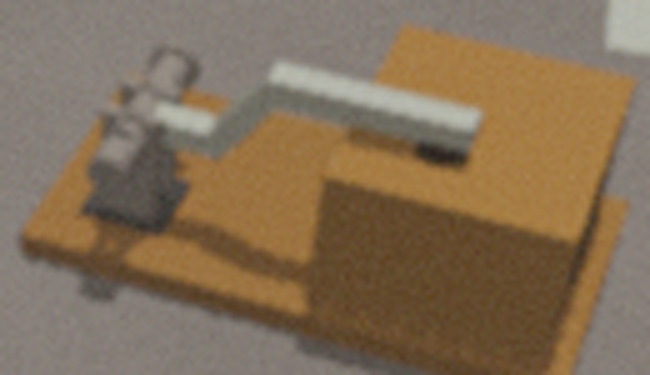

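View pics/c_top0_1.png

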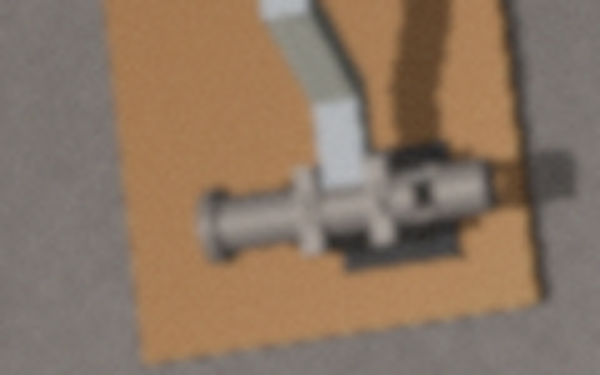

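The crops show the upright black grip in the stand (scene crop ~(215,165)) and not a pink one. The cross hole is visible in the top view at crop (422,193), full-frame (184.4,248.6). Next I'll measure the stand, the grip and the pin.

Run:
```python
from h import *
tops=load("top0");sc=load("scene0")
R=lambda L,u,v: ray(L[2],L[3],u,v)
def rect(P): 
    (c,s,a)=cv2.minAreaRect(P.astype(np.float32)); return np.round(c,1),np.round(s,1),round(a,1)
for n,L in(("top",tops),("scene",sc)):
    P=cloud(L[1],L[2],L[3]).reshape(-1,3)
    near=np.hypot(P[:,0]-534,P[:,1]+280)<70
    for lo,hi in((53,66),(98,115)):
        q=P[near&(P[:,2]>lo)&(P[:,2]<hi)]
        print(n,lo,len(q),np.median(q,0).round(1),rect(q[:,:2]))
    # colour-based stand top outline
    im=L[0].astype(int)
# stand corners top view triang
ct=lambda x,y:(330+x/8-.4375,200+y/8-.4375)
cs=lambda x,y:(225+x/8-.4375,225+y/8-.4375)
cor_t=[(72,192),(328,78),(438,315),(172,428)]
for c in cor_t:print("T",plane(tops[2],tops[3],*ct(*c),60).round(1))
cor_s=[(150,108),(368,135),(318,335),(82,305)]
for c in cor_s:print("S",plane(sc[2],sc[3],*cs(*c),60).round(1))
# jig: pin
h5=lambda x,y:(100+x/5-.4,210+y/5-.4)
for nm,c in dict(hole=(422,193),end=(488,181),lugface=(392,200),lug2=(300,210),head=(208,228)).items():
    u,v=h5(*c); print(nm,plane(tops[2],tops[3],u,v,86).round(1), "depth",tops[1][int(round(v)),int(round(u))])
P=cloud(tops[1],tops[2],tops[3])
for z in ((78,92),(100,150)):
    q=P[235:270,120:205].reshape(-1,3);q=q[(q[:,2]>z[0])&(q[:,2]<z[1])];print(z,len(q),q.mean(0) if len(q) else '')
    if len(q)>5: print(rect(q[:,:2]))
# board outline by colour
```

```text
top 53 992 [ 536.3 -276.9   58.9] (array([ 536.9, -280.7]), array([65.9, 70.7]), 21.7)
top 98 119 [ 533.9 -280.9  104.4] (array([ 534.2, -281.2]), array([25.3, 16.3]), 22.0)
scene 53 623 [ 543.  -295.8   59.2] (array([ 534.3, -285.1]), array([66.6, 72.9]), 21.9)
scene 98 87 [ 534.2 -287.4  104.5] (array([ 532.3, -285.7]), array([25.1, 17.6]), 23.3)
T [ 552.7 -236.5   60. ]
T [ 579.5 -301.2   60. ]
T [ 519.8 -325.6   60. ]
T [ 493.6 -258.9   60. ]
S [ 492.6 -262.5   60. ]
S [ 551.3 -238.2   60. ]
S [ 578.6 -303.1   60. ]
S [ 518.7 -328.4   60. ]
hole [510.9  67.1  86. ] depth 795.7884
end [514.9  41.2  86. ] depth 790.3602
lugface [508.5  78.9  86. ] depth 780.8386
lug2 [505.5 115.   86. ] depth 778.2472
head [499.5 151.2  86. ] depth 777.2071
(78, 92) 800 [509.23024617 101.1599817   83.89854178]
(array([514.4, 100.1]), array([ 48.9, 112.9]), 6.8)
(100, 150) 0
```

The stand measures 66x70 at +22°, centred at (536.5,-280.6), with its top at 59. The grip is at (534,-281), 25x16, top 105, which is consistent with the text. The pin runs at about 8° yaw, with the hole near (511,67). I'll go over the pin first with the wrist camera, since it is on the way.

```bash
python3 -m jog '[-22,-20,0,7,85,-45,-39,0,14,85,-67,-59,0,21,85,-90,-79,0,28,85,-112,-98,0,35,85,-134,-118,0,42,85,-157,-138,0,49,85,-179,-157,0,56,85,-201,-177,0,63,85,-224,-197,0,70,85,-246,-216,0,77,85,-268,-236,0,84,85,-291,-256,0,91,85,-313,-275,0,98,85,-336,-295,0,105,85,-358,-315,0,112,85,-380,-335,0,119,85,-403,-354,0,126,85,-425,-374,0,132,85,-447,-393,0,136,85]'
python3 - <<'E'
from cell import *
import cv2,numpy as np
s=read_state();print(s['clock'],s['eef_pos'],s['tool_rot'],s['qpos'],s['force'])
E
```

```text
clock: 1.82
eef_pos: [511.3, 67.1, 404.6]
tool_rot: [-3.142, 0.0, 0.374]
force: [0.0, -0.1, -0.1]
width: 85.0
1.8167 [511.33505392  67.11551254 404.57272256] [-3.14150232e+00  3.61952691e-04  3.74337159e-01] [-0.65895296  0.52452113  0.71165108  1.90110652 -0.43923189  0.87731822
 -0.92228851] [ 0.02567951 -0.11029005 -0.06645933]
```

```bash
cat > snap.py <<'E'
import sys
from cell import *
import cv2,numpy as np
n=sys.argv[1]
for c in sys.argv[2:] or ["wrist"]:
    p=camera_params(c);im,d=get_image(c)
    nm=f"{n}_{c}";cv2.imwrite(f"pics/{nm}.png",im);np.savez(f"pics/{nm}.npz",im=im,d=d,K=p["K"],T=p["T"])
s=read_state();print(s['clock'],s['eef_pos'].round(2),s['tool_rot'].round(4),s['force'].round(2),s['torque'].round(2),s['width'])
E
python3 snap.py a
```

```text
1.8667 [513.5   61.25 405.41] [ 3.1348e+00 -2.3000e-03  3.6530e-01] [ 2.6  -5.33  1.15] [-0.35 -0.23  0.  ] 85.02226887992963
```

View pics/a_wrist.png

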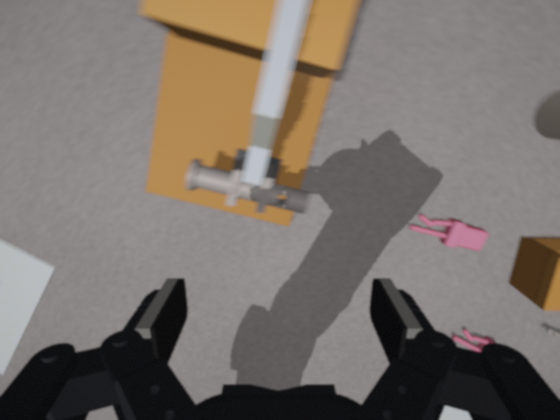

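The wrist view shows the pin from its head at (192,173) to its free end at (305,200), with the hole near (280,197). The arm was still settling, so I'll go lower, settle and look again for a second height.

```bash
python3 -m jog '[0,0,25,0,85,0,0,50,0,85,0,0,75,0,85,0,0,85,0,85,0,0,90,0,85,0,0,90,0,85,0,0,90,0,85,0,0,90,0,85]'; python3 snap.py b
python3 - <<'E'
import cv2
for n,b in(("a",(180,150,140,70)),("b",(150,100,200,130))):
    im=cv2.imread(f"pics/{n}_wrist.png");x,y,w,h=b
    cv2.imwrite(f"pics/{n}_c.png",cv2.resize(im[y:y+h,x:x+w],None,fx=4,fy=4,interpolation=cv2.INTER_CUBIC))
E
```

```text
clock: 2.53
eef_pos: [511.6, 68.4, 315.9]
tool_rot: [3.141, -0.002, 0.379]
force: [-0.5, -0.4, -0.3]
width: 85.2
2.5833 [511.53  68.43 315.86] [ 3.1412e+00 -2.3000e-03  3.7930e-01] [-0.19 -0.2   1.32] [-0.01 -0.    0.01] 85.1032488888158
```

View pics/a_c.png

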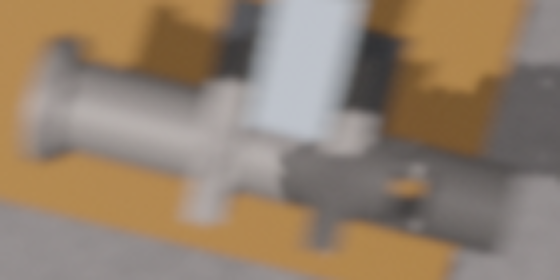

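View pics/b_c.png

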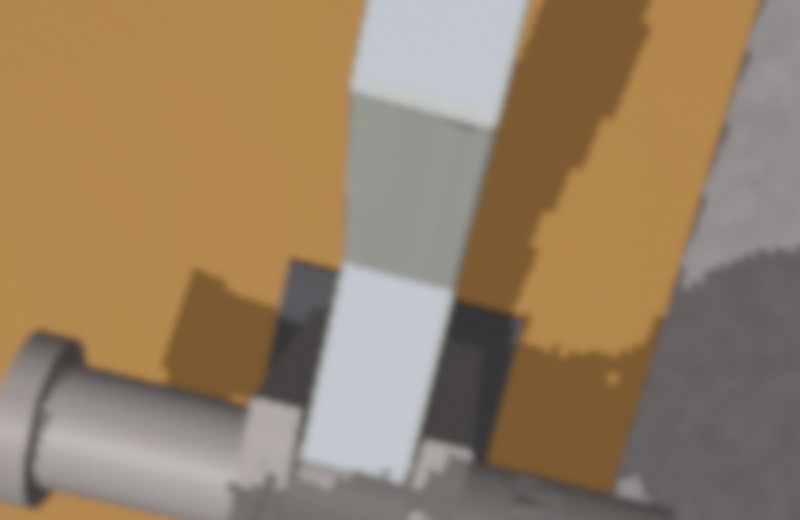

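Run:
```python
import cv2,numpy as np
im=cv2.imread("pics/b_wrist.png");x,y,w,h=140,180,190,110
c=np.clip(im[y:y+h,x:x+w].astype(float)*1.6,0,255).astype('uint8')
cv2.imwrite("pics/b_c2.png",cv2.resize(c,None,fx=4,fy=4,interpolation=cv2.INTER_CUBIC))
```

```text
(no output)
```

View pics/b_c2.png

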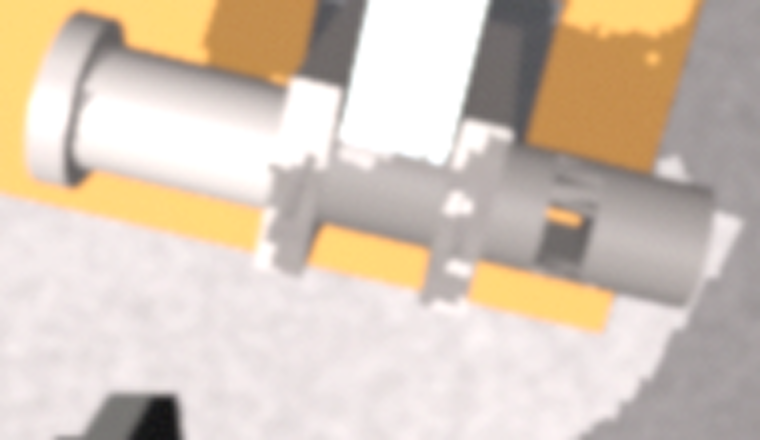

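Run:
```python
from h import *
L=load("b_wrist");T0=load("top0");A=load("a_wrist");S=load("scene0")
f=lambda x,y:(140+x/4-.375,180+y/4-.375)
fa=lambda x,y:(180+x/4-.375,150+y/4-.375)
ft=lambda x,y:(100+x/5-.4,210+y/5-.4)
fs=lambda x,y:(295+x/5-.4,130+y/5-.4)
for nm,c in dict(hole=(571,215),end=(702,244),head=(88,108),mid=(240,145)).items():
    print("b",nm,plane(L[2],L[3],*f(*c),75).round(1))
for nm,c in dict(hole=(410,190),end=(498,212),head=(70,108)).items():
    print("a",nm,plane(A[2],A[3],*fa(*c),75).round(1))
for nm,c in dict(hole=(422,193),end=(488,183),head=(215,226)).items():
    print("t",nm,plane(T0[2],T0[3],*ft(*c),75).round(1))
# crossings hole b-top, end b-top
print(cross(ray(*L[2:],*f(571,215)),ray(*T0[2:],*ft(422,193))), cross(ray(*L[2:],*f(702,244)),ray(*T0[2:],*ft(488,183))))
# depth points of pin in b: ridge + residual fit of cylinder axis
for N,D in(("b",L),("top",T0)):
    P=cloud(D[1],D[2],D[3]).reshape(-1,3)
    m=(P[:,2]>77)&(P[:,2]<95)&(abs(P[:,0]-508)<25)&(P[:,1]>30)&(P[:,1]<155)
    q=P[m];print(N,len(q),"zmax",np.percentile(q[:,2],[50,95,99]).round(1))
    fr=q[(q[:,1]<75)&(q[:,1]>35)];hd=q[(q[:,1]>118)&(q[:,1]<145)]
    for g in(fr,hd):
        if len(g)>10:
            r=g[g[:,2]>np.percentile(g[:,2],50)];print(len(g),r.mean(0).round(1),g.min(0).round(1),g.max(0).round(1))
```

```text
b hole [509.5  64.9  75. ]
b end [513.   41.4  75. ]
b head [497.3 148.6  75. ]
b mid [500.5 122.6  75. ]
a hole [509.5  63.   75. ]
a end [512.1  41.2  75. ]
a head [498.9 144.5  75. ]
t hole [511.2  70.3  75. ]
t end [514.5  44.   75. ]
t head [500.3 152.8  75. ]
(array([511.82604916,  67.05137204,  83.48134905]), np.float64(2.237165589508994)) (array([514.47810788,  42.77071963,  79.58020863]), np.float64(0.328162387294978))
b 6429 zmax [85.2 88.5 90.3]
1348 [510.7  57.   85.7] [498.3  41.4  77.1] [523.   75.   88.5]
1293 [501.5 131.6  86. ] [489.8 118.   77. ] [513.5 145.   87.9]
top 784 zmax [83.9 88.2 89.8]
166 [512.1  57.5  84.6] [499.8  42.8  77.1] [522.8  74.7  87.8]
150 [502.7 130.7  85.2] [491.7 118.2  77.1] [516.6 144.8  87.4]
```

The pin's top is near z 86, its yaw is about 7.1°, and the hole is near (511,66). The cameras disagree by about 1.5 mm, so I'll refine with the leg in view later. Now to the stand.

```bash
python3 -m jog '[-3,10,-15,0,85,-10,30,-30,0,85,-18,56,-45,0,85,-27,83,-60,0,85,-36,111,-60,0,85,-45,138,-60,0,85,-54,166,-60,0,85,-63,194,-60,0,85,-72,222,-60,0,85,-81,249,-60,0,85,-90,277,-60,0,85,-97,299,-60,0,85,-103,316,-60,0,85,-107,328,-60,0,85,-108,332,-60,0,85,-108,332,-60,0,85,-108,332,-60,0,85]'; python3 snap.py c
```

```text
clock: 4.0
eef_pos: [533.8, -278.9, 374.7]
tool_rot: [-3.14, -0.001, 0.38]
force: [-0.2, -0.2, -0.1]
width: 85.2
4.05 [ 533.95 -278.44  374.63] [-3.1402e+00 -5.0000e-04  3.8090e-01] [-0.12  0.16  0.55] [-0.05  0.01  0.01] 84.93190419261316
```

View pics/c_wrist.png

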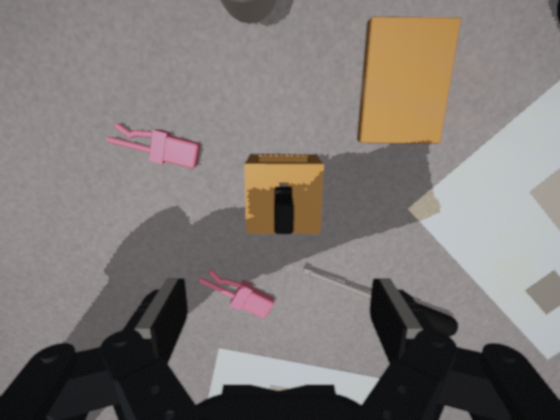

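The wrist view shows the stand square-on at (284,195) and the black grip at (284,210), with the slot reaching up the picture (+x). Next I'll go lower for a second height.

```bash
python3 -m jog '[0,0,15,0,85,0,0,35,0,85,0,0,55,0,85,0,0,65,0,85,0,0,70,0,85,0,0,70,0,85,0,0,70,0,85]'; python3 snap.py d
python3 - <<'E'
from h import *
pts=[]
for n in("c_wrist","d_wrist"):
    im,d,K,T=load(n)
    P=cloud(d,K,T)
    m=(np.abs(P[...,0]-534)<45)&(np.abs(P[...,1]+281)<45)
    g=m&(P[...,2]>98)&(P[...,2]<118);q=P[g]
    print(n,"grip top",len(q),q.mean(0).round(1),cv2.minAreaRect(q[:,:2].astype('f4')))
    vv,uu=np.nonzero(g);pts.append((ray(K,T,uu.mean(),vv.mean())))
    s=m&(P[...,2]>53)&(P[...,2]<66);q=P[s]
    print("stand",len(q),np.median(q[:,2]).round(1),cv2.minAreaRect(q[:,:2].astype('f4')))
print(cross(*pts))
im=cv2.imread("pics/d_wrist.png");c=im[130:330,190:380]
cv2.imwrite("pics/d_c.png",cv2.resize(c,None,fx=3,fy=3,interpolation=cv2.INTER_CUBIC))
E
```

```text
clock: 4.63
eef_pos: [533.9, -279.9, 305.2]
tool_rot: [3.141, -0.0, 0.38]
force: [0.1, -0.2, 0.6]
width: 85.1
4.6833 [ 533.98 -280.12  305.62] [ 3.1404e+00 -1.0000e-03  3.7940e-01] [ 0.05  0.17 -0.18] [ 0.03 -0.03 -0.03] 84.9673819082325
c_wrist grip top 649 [ 533.6 -282.5  105.6] ((532.40087890625, -283.3246154785156), (25.687915802001953, 15.685535430908203), 21.76105499267578)
stand 4493 60.4 ((534.358642578125, -282.8205261230469), (66.69844818115234, 70.03414154052734), 21.590755462646484)
d_wrist grip top 1173 [ 534.  -282.4  105.5] ((532.6098022460938, -283.11492919921875), (25.727144241333008, 15.820342063903809), 21.574020385742188)
stand 7243 60.4 ((534.3624877929688, -282.78759765625), (66.75689697265625, 70.36961364746094), 21.559492111206055)
(array([ 532.44619587, -283.06452511,  101.93701435]), np.float64(0.0014619330942549807))
```

View pics/d_c.png

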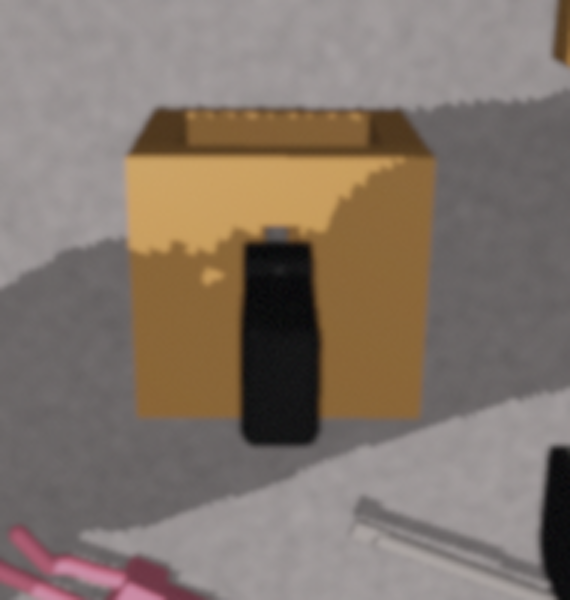

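The close crop shows the black grip with grey bow wire on its up-picture side, so +x is up the picture. Grip top is z 105.5, width 26x16, yaw 21.6°, so clip_grip is at z 87.5. Going down to grasp.

```bash
python3 -m jog '[-1.6,1.8,10,0,50,-1.6,1.8,25,0,50,-1.6,1.8,40,0,50,-1.6,1.8,50,0,50,-1.6,1.8,57,0,50,-1.6,1.8,60,0,50,-1.6,1.8,60,0,50,-1.6,1.8,60,0,10,-1.6,1.8,60,0,10,-1.6,1.8,60,0,10,-1.6,1.8,60,0,10,-1.6,1.8,60,0,10,-1.6,1.8,60,0,10]'; python3 snap.py e
```

```text
clock: 5.77
eef_pos: [533.0, -282.5, 245.4]
tool_rot: [3.141, -0.001, 0.379]
force: [0.6, 0.7, 5.5]
width: 15.1
5.8167 [ 533.01 -282.49  245.44] [ 3.1407e+00 -9.0000e-04  3.7910e-01] [-0.61  0.65  5.32] [0.1  0.11 0.02] 14.818157271382088
```

View pics/e_wrist.png

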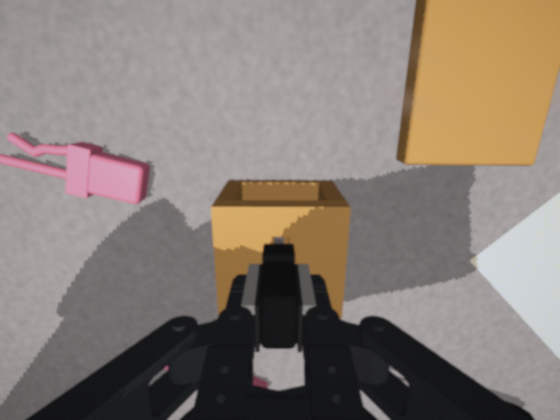

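The clip is grasped: the grip is between the pads at (280,290) and the width is 15. Lifting straight up.

```bash
python3 -m jog '[0,0,-3,0,10,0,0,-8,0,10,0,0,-14,0,10,0,0,-22,0,10,0,0,-32,0,10,0,0,-42,0,10,0,0,-54,0,10,0,0,-66,0,10,0,0,-78,0,10,0,0,-90,0,10,0,0,-102,0,10,0,0,-114,0,10,0,0,-124,0,10,0,0,-132,0,10,0,0,-138,0,10,0,0,-140,0,10,0,0,-140,0,10]'; python3 snap.py f wrist scene
```

```text
clock: 7.23
eef_pos: [532.8, -282.3, 385.0]
tool_rot: [3.141, -0.0, 0.379]
force: [0.3, 0.0, -0.7]
width: 15.0
7.3333 [ 532.64 -282.11  384.21] [-3.1408e+00  6.0000e-04  3.7910e-01] [ 0.33  0.5  -0.62] [ 0.04  0.01 -0.01] 15.26515714608666
```

View pics/f_wrist.png

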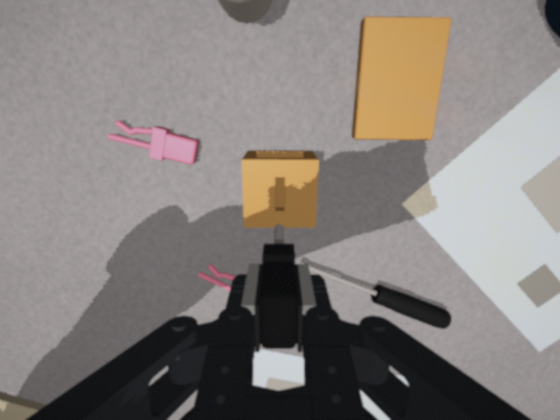

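View pics/f_scene.png

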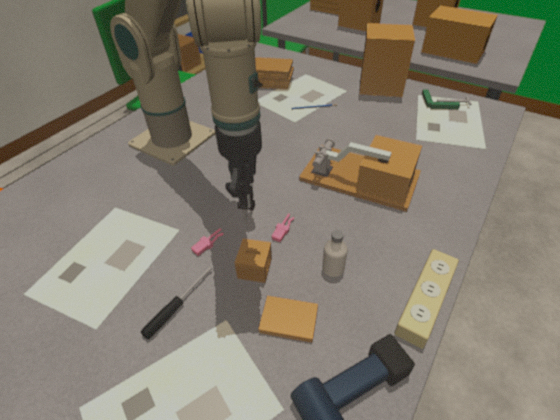

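The clip is out of the stand, with the bow tip visible at (279,235) below the grip. The stand and the bystanders have not moved. Next I'll work out the leg's place in the tool frame and the hole's place, both from the wrist camera.

Run:
```python
from h import *
def tool(P,eef,yaw):
    xt=np.array([np.cos(yaw),np.sin(yaw)]);yt=np.array([np.sin(yaw),-np.cos(yaw)])
    d=P[:,:2]-eef[:2];return np.c_[d@xt,d@yt,eef[2]-P[:,2]]
# grip in hand
for n,e,y in(("e_wrist",(533.01,-282.49,245.44),.379),("f_wrist",(532.64,-282.11,384.21),.379),("d_wrist",(533.98,-280.12,305.62),.3794)):
    im,d,K,T=load(n);q=tool(cloud(d,K,T).reshape(-1,3),np.array(e),y)
    off=(305.62-245.44) if n[0]=='d' else 0
    m=(abs(q[:,1])<14)&(q[:,2]>130+off)&(q[:,2]<146+off)&(abs(q[:,0])<25)
    g=q[m];print(n,len(g),np.percentile(g,[1,50,99],axis=0).round(1).tolist())
    for c in (-5,0,5):
        h=g[abs(g[:,1]-c)<1.5]
        if len(h)>5:print("  x span at y",c,np.percentile(h[:,0],[2,98]).round(1),"z",np.median(h[:,2]).round(1))
    # bow wire below
    m=(abs(q[:,1])<8)&(q[:,2]>175+off)&(q[:,2]<240+off)&(q[:,0]>-10)&(q[:,0]<40)
    if n[0]=='f':
        g=q[m];print("bow",len(g),np.percentile(g,[5,50,95],axis=0).round(1).tolist())
# hole
L=load("b_wrist");P=cloud(L[1],L[2],L[3]).reshape(-1,3)
print(L[3].round(3).tolist())
f=lambda x,y:(140+x/4-.375,180+y/4-.375)
yaw=np.radians(7.1);ax=np.array([np.cos(yaw),np.sin(yaw)]);ay=np.array([-np.sin(yaw),np.cos(yaw)])
for z in(82,86):
    for c in[(546,215),(596,222),(571,218),(552,157),(605,168),(540,265),(585,272)]:
        p=plane(L[2],L[3],*f(*c),z);print(z,c,p.round(1),"along",(p[:2]@ay).round(1),"across",(p[:2]@ax).round(1))
# pin axis across from depth: symmetric slices
m=(P[:,2]>76)&(P[:,2]<90)&(abs(P[:,0]-508)<20)
q=P[m];al=q[:,:2]@ay;ac=q[:,:2]@ax
for lo,hi in((-20,-10),(-10,0),(0,8),(50,60),(60,70),(70,80)):
    s=(al>lo)&(al<hi)
    if s.sum()>30:
        r=np.linalg.lstsq(np.c_[2*ac[s],2*q[s,2],np.ones(s.sum())],ac[s]**2+q[s,2]**2,rcond=None)[0]
        print(lo,hi,s.sum(),"circle across",r[0].round(2),"z",r[1].round(2),"R",np.sqrt(r[2]+r[0]**2+r[1]**2).round(2))
print("end along",np.percentile(al[abs(ac-515)<6],[0.2,1,2]))
```

```text
e_wrist 3476 [[-12.5, -13.4, 130.9], [5.0, -0.2, 139.2], [12.0, 13.2, 145.7]]
  x span at y -5 [-12.2  11.9] z 139.3
  x span at y 0 [-12.3  11.9] z 139.3
  x span at y 5 [-12.5  11.8] z 139.5
f_wrist 3511 [[-12.8, -13.4, 130.7], [5.2, -0.0, 138.4], [12.1, 13.2, 145.6]]
  x span at y -5 [-12.2  12. ] z 138.5
  x span at y 0 [-12.8  12. ] z 138.4
  x span at y 5 [-12.4  12. ] z 138.7
bow 397 [[5.8, -6.5, 175.8], [14.3, 0.1, 182.7], [15.0, 6.2, 219.2]]
d_wrist 1145 [[-14.7, -5.6, 198.0], [-0.6, 2.0, 199.6], [10.1, 9.9, 205.1]]
  x span at y -5 [-13.4   9.4] z 200.2
  x span at y 0 [-14.5  10. ] z 199.4
  x span at y 5 [-14.6  10. ] z 199.5
[[0.371, 0.878, 0.302, 589.187], [-0.929, 0.351, 0.121, 100.035], [0.001, -0.325, 0.946, 285.63], [0.0, 0.0, 0.0, 1.0]]
82 (546, 215) [510.6  70.   82. ] along 6.4 across 515.3
82 (596, 222) [512.5  61.7  82. ] along -2.1 across 516.2
82 (571, 218) [511.7  65.9  82. ] along 2.2 across 515.9
82 (552, 157) [520.7  73.   82. ] along 8.0 across 525.7
82 (605, 168) [522.1  64.   82. ] along -1.0 across 526.0
82 (540, 265) [501.6  67.6  82. ] along 5.1 across 506.1
82 (585, 272) [503.2  59.9  82. ] along -2.8 across 506.8
86 (546, 215) [512.1  70.6  86. ] along 6.8 across 516.9
86 (596, 222) [514.1  62.4  86. ] along -1.6 across 517.8
86 (571, 218) [513.2  66.6  86. ] along 2.6 across 517.5
86 (552, 157) [522.   73.5  86. ] along 8.4 across 527.1
86 (605, 168) [523.5  64.7  86. ] along -0.5 across 527.4
86 (540, 265) [503.3  68.2  86. ] along 5.5 across 507.9
86 (585, 272) [504.9  60.7  86. ] along -2.2 across 508.6
-20 -10 442 circle across 513.62 z 76.07 R 10.41
-10 0 445 circle across 514.26 z 77.88 R 8.79
0 8 284 circle across 514.59 z 78.57 R 8.23
50 60 514 circle across 515.17 z 81.46 R 8.36
60 70 479 circle across 513.58 z 76.16 R 10.33
70 80 486 circle across 513.62 z 76.28 R 10.27
end along [-21.17849117 -20.35089279 -19.20805455]
```

In the tool frame the leg tip is at about (-6.2, 0, 230). From the wrist camera the pin axis is at yaw 7.1°, and the hole's top is at about (509.4,65.9,86). Moving to hover above it with the clip turned to 7.1°.

```bash
python3 -m jog '[2,-6,0,0,10,7,-20,0,1,10,14,-40,0,2,10,22,-64,0,3,10,31,-90,0,4,10,40,-117,0,5,10,49,-143,0,6,10,58,-170,0,7,10,67,-196,0,8,10,76,-223,0,9,10,85,-249,0,10,10,94,-274,0,11,10,101,-295,0,12,10,107,-312,0,13,10,111,-323,0,14,10,113,-329,0,14.6,10,113,-330.4,0,14.6,10,113,-330.4,0,14.6,10,113,-330.4,0,14.6,10,113,-330.4,0,14.6,10]'; python3 snap.py g wrist scene
```

```text
clock: 9.0
eef_pos: [515.4, 65.3, 384.8]
tool_rot: [3.141, -0.0, 0.123]
force: [0.0, -0.0, -1.1]
width: 15.4
9.1 [515.48  65.51 384.81] [ 3.1414e+00 -1.0000e-04  1.2280e-01] [ 0.33 -0.56 -0.97] [-0.01  0.01  0.02] 14.90795742841841
```

View pics/g_wrist.png

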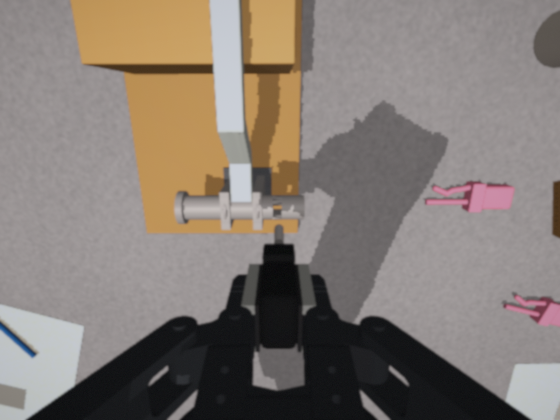

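View pics/g_scene.png

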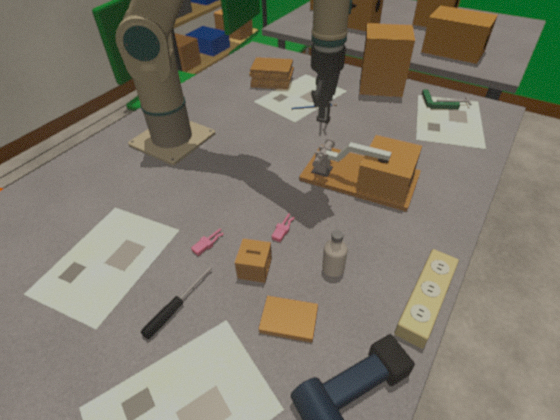

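Run:
```python
from h import *
im,d,K,T=load("g_wrist")
c=np.clip(im[180:250,160:320].astype(float)*1.3,0,255).astype('uint8')
cv2.imwrite("pics/g_c.png",cv2.resize(c,None,fx=5,fy=5,interpolation=cv2.INTER_CUBIC))
P=cloud(d,K,T).reshape(-1,3)
yaw=np.radians(7.1);ax=np.array([np.cos(yaw),np.sin(yaw)]);ay=np.array([-np.sin(yaw),np.cos(yaw)])
m=(P[:,2]>76)&(P[:,2]<90)&(abs(P[:,0]-508)<20);q=P[m];al=q[:,:2]@ay;ac=q[:,:2]@ax
for lo,hi in((-20,-10),(60,80)):
    s=(al>lo)&(al<hi)
    r=np.linalg.lstsq(np.c_[2*ac[s],2*q[s,2],np.ones(s.sum())],ac[s]**2+q[s,2]**2,rcond=None)[0]
    print(lo,hi,s.sum(),"across",r[0].round(2),"z",r[1].round(2),"R",np.sqrt(r[2]+r[0]**2+r[1]**2).round(2))
print("end",np.percentile(al,[.5,1]))
print("tip now along/across",np.array([515.48-6.2*.9923,65.51-6.2*.1236])@np.c_[ay,ax])
print(proj(K,T,np.array([509.35,65.86,86])))
```

```text
-20 -10 255 across 513.48 z 76.29 R 10.25
60 80 541 across 513.35 z 76.17 R 10.38
end [-21.08634443 -20.26596469]
tip now along/across [  1.29356063 513.42459771]
(np.float64(277.01704656003824), np.float64(210.0622302333505))
```

View pics/g_c.png

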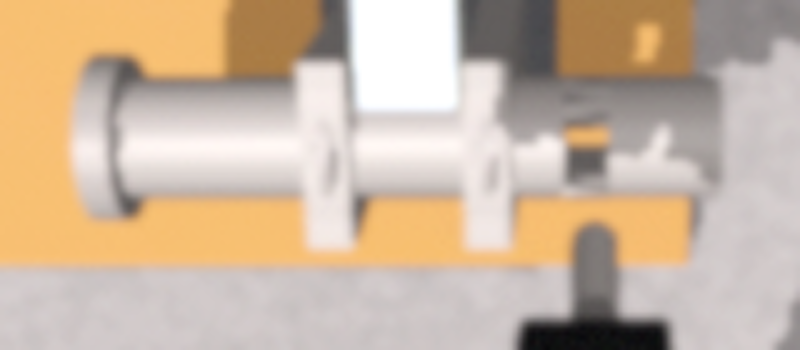

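The pin lies level in the picture, so the yaw is right. The hole is at column 277.0 and the bow wire at 278.8, meaning the leg needs about 1.2 mm more along the pin. That agrees with the depth estimate. Going down to ~10 mm above the pin.

```bash
python3 -m jog '[0,-0.5,4,0,10,0,-1.2,12,0,10,0,-1.2,22,0,10,0,-1.2,32,0,10,0,-1.2,42,0,10,0,-1.2,50,0,10,0,-1.2,55,0,10,0,-1.2,58,0,10,0,-1.2,58,0,10,0,-1.2,58,0,10,0,-1.2,58,0,10]'; python3 snap.py i wrist scene;  python3 - <<'E'
from h import *
im,d,K,T=load("i_scene")
cv2.imwrite("pics/i_cs.png",cv2.resize(im[100:190,290:420],None,fx=5,fy=5,interpolation=cv2.INTER_CUBIC))
im,d,K,T=load("i_wrist")
cv2.imwrite("pics/i_cw.png",cv2.resize(im[150:320,180:380],None,fx=3.5,fy=3.5,interpolation=cv2.INTER_CUBIC))
E
```

```text
clock: 10.02
eef_pos: [515.5, 67.6, 327.0]
tool_rot: [3.142, -0.001, 0.124]
force: [-0.5, -0.1, -0.5]
width: 15.1
10.1167 [515.47  67.68 327.12] [-3.1415e+00 -9.0000e-04  1.2430e-01] [-0.25  0.65 -0.62] [0.04 0.01 0.03] 15.365111287701133
```

View pics/i_cs.png

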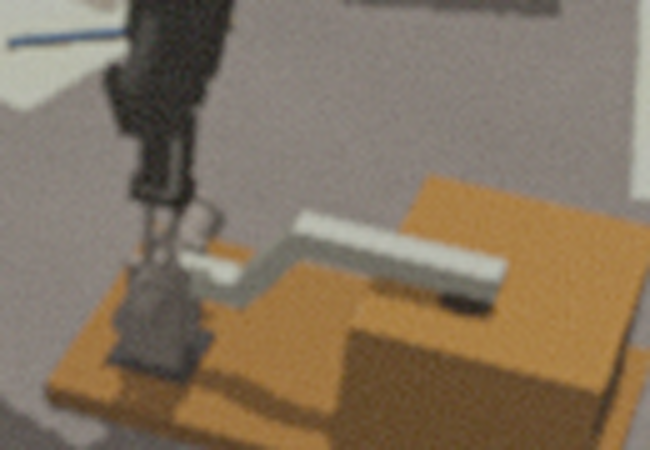

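View pics/i_cw.png

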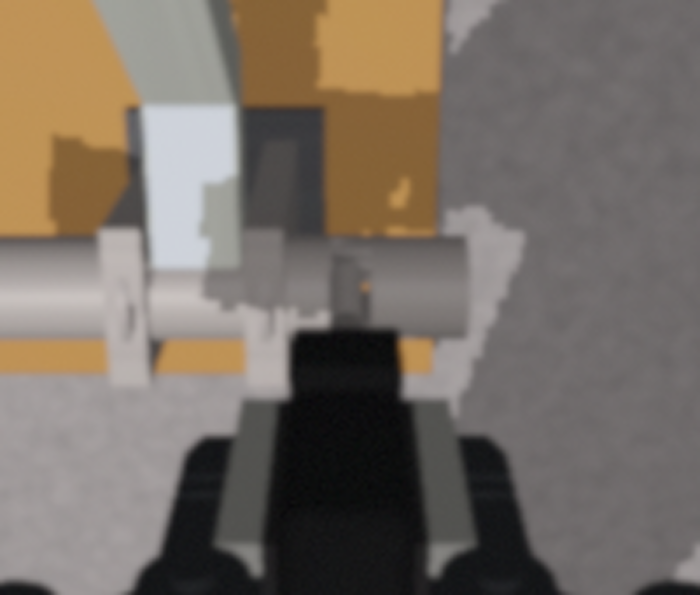

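In the wrist crop the bow wire (345) sits left of the hole's centre (~352), and the measured pose says +1.0 mm too far along. Correcting that and then descending slowly.

```bash
python3 -m jog '[0,0.5,1,0,10,0,1,3,0,10,0,1,5,0,10,0,1,7,0,10,0,1,8,0,10,0,1,8.5,0,10,0,1,9,0,10,0,1,9,0,10,0,1,9,0,10]'; python3 snap.py j
```

```text
clock: 10.87
eef_pos: [515.4, 66.7, 317.7]
tool_rot: [-3.142, 0.0, 0.124]
force: [0.6, -0.2, -1.1]
width: 15.3
10.9167 [515.46  66.67 317.72] [ 3.1416e+00 -1.0000e-04  1.2430e-01] [ 0.12 -0.34 -0.07] [0.02 0.   0.01] 15.731350150902813
```

```bash
python3 -m jog '[0,0,0.5,0,10,0,0,1,0,10,0,0,1.5,0,10,0,0,2,0,10,0,0,2,0,10]'
```

```text
clock: 11.33
eef_pos: [515.4, 66.7, 315.6]
tool_rot: [-3.142, 0.0, 0.124]
force: [0.5, 0.3, -1.1]
width: 15.3
```

```bash
python3 -m jog '[0,0,0.5,0,10,0,0,1,0,10,0,0,1.5,0,10,0,0,2,0,10,0,0,2,0,10]'
```

```text
clock: 11.75
eef_pos: [515.4, 66.7, 313.6]
tool_rot: [-3.142, 0.0, 0.124]
force: [0.3, 0.2, -0.2]
width: 15.2
```

```bash
python3 -m jog '[0,0,0.5,0,10,0,0,1,0,10,0,0,1.5,0,10,0,0,2,0,10,0,0,2,0,10]'
```

```text
clock: 12.17
eef_pos: [515.5, 66.7, 311.7]
tool_rot: [3.142, -0.0, 0.124]
force: [0.9, 0.0, -0.0]
width: 15.2
```

No force at a tip height of ~82, which is below the pin's top, so the leg is in the hole. I'll continue gently.

```bash
python3 -m jog '[0,0,1,0,10,0,0,2,0,10,0,0,3,0,10,0,0,4,0,10,0,0,5,0,10,0,0,5,0,10]'
```

```text
clock: 12.67
eef_pos: [515.5, 66.7, 306.5]
tool_rot: [3.141, -0.0, 0.124]
force: [1.1, 0.6, -0.5]
width: 15.3
```

```bash
python3 -m jog '[0,0,1,0,10,0,0,2,0,10,0,0,3,0,10,0,0,4,0,10,0,0,5,0,10,0,0,6,0,10,0,0,6,0,10]'; python3 snap.py k wrist
```

```text
clock: 13.25
eef_pos: [515.5, 66.7, 300.5]
tool_rot: [3.142, -0.0, 0.124]
force: [1.5, 1.4, -1.2]
width: 15.1
13.3 [515.51  66.68 300.57] [ 3.1415e+00 -1.0000e-04  1.2420e-01] [ 1.59 -0.77 -2.45] [ 0.06 -0.38  0.04] 15.322085058210808
```

View pics/k_wrist.png

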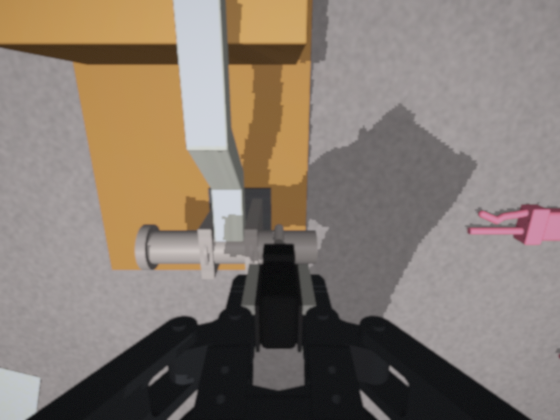

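The bow wire at (279,235) is just coming over the pin, and the x force is a light +1.5 N. Continuing with a 0.3 mm shift in +x to unload it.

```bash
python3 -m jog '[0.3,0,0.7,0,10,0.3,0,1.4,0,10,0.3,0,2.1,0,10,0.3,0,2.8,0,10,0.3,0,3.5,0,10,0.3,0,3.5,0,10]'
```

```text
clock: 13.8
eef_pos: [515.7, 66.7, 297.1]
tool_rot: [-3.142, 0.0, 0.124]
force: [0.8, -0.7, -0.0]
width: 14.9
```

```bash
python3 -m jog '[0,0,0.7,0,10,0,0,1.4,0,10,0,0,2.1,0,10,0,0,2.8,0,10,0,0,3,0,10,0,0,3,0,10]'
```

```text
clock: 14.3
eef_pos: [516.0, 66.7, 294.3]
tool_rot: [3.141, -0.001, 0.124]
force: [1.2, 0.3, 2.6]
width: 15.4
```

Bow contact has begun (2.6 N). Continuing slowly.

```bash
python3 -m jog '[0,0,0.5,0,10,0,0,1,0,10,0,0,1.5,0,10,0,0,2,0,10,0,0,2.5,0,10,0,0,2.5,0,10]'
```

```text
clock: 14.8
eef_pos: [516.2, 66.7, 291.9]
tool_rot: [3.141, -0.001, 0.124]
force: [3.1, 0.4, 3.4]
width: 15.4
```

```bash
python3 -m jog '[0,0,0.5,0,10,0,0,1,0,10,0,0,1.5,0,10,0,0,2,0,10,0,0,2,0,10]'
```

```text
clock: 15.22
eef_pos: [516.2, 66.7, 289.8]
tool_rot: [3.141, -0.001, 0.124]
force: [3.8, -0.0, 0.4]
width: 15.5
```

```bash
python3 -m jog '[0,0,0.5,0,10,0,0,1,0,10,0,0,1.5,0,10,0,0,2,0,10,0,0,2,0,10]'
```

```text
clock: 15.63
eef_pos: [516.2, 66.8, 287.7]
tool_rot: [3.141, -0.001, 0.124]
force: [4.6, 0.5, 1.0]
width: 14.9
```

```bash
python3 -m jog '[0.4,0,0.5,0,10,0.4,0,1,0,10,0.4,0,1.5,0,10,0.4,0,2,0,10,0.4,0,2,0,10]'; python3 snap.py l wrist scene
python3 - <<'E'
from h import *
im,d,K,T=load("l_scene")
cv2.imwrite("pics/l_cs.png",cv2.resize(im[100:190,290:420],None,fx=5,fy=5,interpolation=cv2.INTER_CUBIC))
E
```

```text
clock: 16.05
eef_pos: [516.3, 66.8, 285.4]
tool_rot: [3.141, -0.0, 0.124]
force: [5.0, 1.0, -0.4]
width: 14.9
16.15 [516.25  66.83 285.32] [ 3.1412e+00 -1.0000e-04  1.2440e-01] [ 5.17  0.75 -1.73] [ 0.04 -1.31  0.04] 15.322732739872976
```

View pics/l_cs.png

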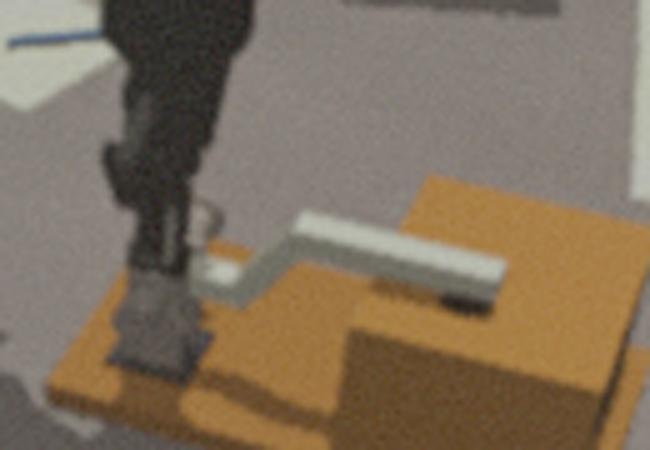

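View pics/l_wrist.png

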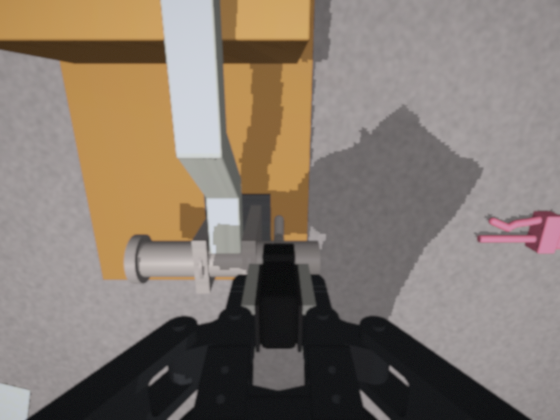

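The bow is spread on the pin's far side at (279,222), the seat is ~14 mm above the pin and the vertical force is falling, so it is past the peak. Continuing.

```bash
python3 -m jog '[0,0,0.6,0,10,0,0,1.2,0,10,0,0,1.8,0,10,0,0,2.4,0,10,0,0,3,0,10,0,0,3,0,10]'
```

```text
clock: 16.65
eef_pos: [516.3, 66.9, 282.4]
tool_rot: [3.141, -0.0, 0.124]
force: [4.9, 0.9, 0.0]
width: 14.7
```

```bash
python3 -m jog '[0,0,0.6,0,10,0,0,1.2,0,10,0,0,1.8,0,10,0,0,2.4,0,10,0,0,3,0,10,0,0,3,0,10]'
```

```text
clock: 17.15
eef_pos: [515.8, 66.9, 279.1]
tool_rot: [-3.142, 0.001, 0.124]
force: [5.8, 0.1, -2.7]
width: 14.9
```

```bash
python3 -m jog '[0,0,0.6,0,10,0,0,1.2,0,10,0,0,1.8,0,10,0,0,2.4,0,10,0,0,3,0,10,0,0,3,0,10]'
```

```text
clock: 17.65
eef_pos: [515.8, 66.8, 276.4]
tool_rot: [-3.141, 0.001, 0.124]
force: [3.4, 0.9, -2.4]
width: 15.5
```

The clip is pulling itself down (-2.5 N), so the bow has sprung over. About 5 mm is left.

```bash
python3 -m jog '[0,0,0.5,0,10,0,0,1,0,10,0,0,1.5,0,10,0,0,2,0,10,0,0,2.5,0,10,0,0,2.5,0,10]'
```

```text
clock: 18.15
eef_pos: [515.9, 66.7, 274.0]
tool_rot: [-3.141, 0.001, 0.124]
force: [2.6, 0.5, -0.6]
width: 15.7
```

```bash
python3 -m jog '[0,0,0.3,0,10,0,0,0.6,0,10,0,0,1,0,10,0,0,1,0,10]'
```

```text
clock: 18.48
eef_pos: [515.9, 66.8, 273.1]
tool_rot: [-3.141, 0.001, 0.124]
force: [0.8, 0.2, -0.9]
width: 15.3
```

```bash
python3 -m jog '[0,0,0.3,0,10,0,0,0.6,0,10,0,0,1,0,10,0,0,1,0,10]'
```

```text
clock: 18.82
eef_pos: [516.0, 66.8, 272.1]
tool_rot: [-3.142, 0.0, 0.124]
force: [0.8, -0.2, -0.5]
width: 15.1
```

```bash
python3 -m jog '[0,0,0.3,0,10,0,0,0.6,0,10,0,0,0.8,0,10,0,0,0.8,0,10]'
```

```text
clock: 19.15
eef_pos: [516.0, 66.8, 271.4]
tool_rot: [-3.141, 0.0, 0.124]
force: [0.8, -0.3, -0.7]
width: 15.3
```

```bash
python3 -m jog '[0,0,0.3,0,10,0,0,0.5,0,10,0,0,0.5,0,10]'
```

```text
clock: 19.4
eef_pos: [516.0, 66.7, 271.2]
tool_rot: [-3.141, 0.0, 0.124]
force: [0.0, 0.7, 5.5]
width: 15.4
```

Contact at 271.2 (5.5 N), right where the grip's underside should meet the pin's top (271.5). Checking by eye, then releasing.

```bash
python3 -m jog '[0,0,-0.3,0,10,0,0,-0.3,0,20,0,0,-0.3,0,30,0,0,-0.3,0,36,0,0,-0.3,0,36,0,0,-0.3,0,36]'; python3 snap.py m wrist
```

```text
clock: 19.9
eef_pos: [515.9, 66.8, 271.0]
tool_rot: [-3.142, 0.001, 0.124]
force: [-0.2, 0.2, 0.3]
width: 35.9
19.95 [515.98  66.78 271.04] [3.1416e+00 5.0000e-04 1.2440e-01] [0.13 0.18 0.19] [ 0.02 -0.06 -0.01] 35.86867275281209
```

View pics/m_wrist.png

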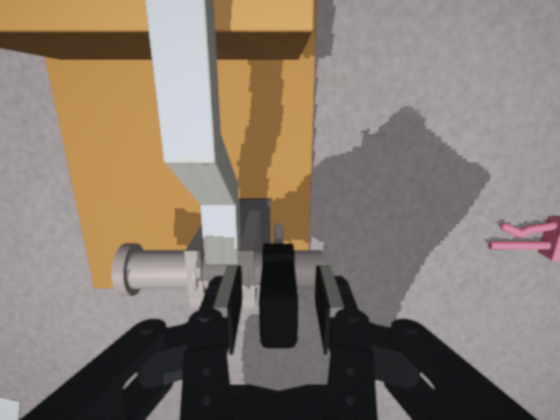

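The fingers are open at (230,300) and (328,300), and the grip at (278,295) stands free and upright. Retreating straight up.

```bash
python3 -m jog '[0,0,-4,0,36,0,0,-10,0,36,0,0,-20,0,36,0,0,-32,0,36,0,0,-45,0,36,0,0,-60,0,36,0,0,-75,0,36,0,0,-88,0,36,0,0,-96,0,36,0,0,-100,0,36,0,0,-100,0,36,0,0,-100,0,36]'; python3 snap.py n wrist scene
python3 - <<'E'
from h import *
im,d,K,T=load("n_scene")
cv2.imwrite("pics/n_cs.png",cv2.resize(im[100:190,290:420],None,fx=5,fy=5,interpolation=cv2.INTER_CUBIC))
im,d,K,T=load("n_wrist")
cv2.imwrite("pics/n_cw.png",cv2.resize(im[150:300,160:360],None,fx=4,fy=4,interpolation=cv2.INTER_CUBIC))
P=cloud(d,K,T)
q=P[(abs(P[...,0]-516)<30)&(abs(P[...,1]-67)<30)&(P[...,2]>124)&(P[...,2]<145)]
print(len(q),np.median(q,0).round(1),cv2.minAreaRect(q[:,:2].astype('f4')))
A=np.c_[q[:,:2]-q[:,:2].mean(0),np.ones(len(q))];print("slope",np.linalg.lstsq(A,q[:,2],rcond=None)[0].round(3))
E
```

```text
clock: 20.95
eef_pos: [515.9, 66.9, 371.1]
tool_rot: [-3.141, 0.0, 0.124]
force: [1.0, 0.5, -0.2]
width: 36.2
21.05 [515.83  66.87 370.59] [-3.1416e+00  1.4000e-03  1.2440e-01] [ 0.74 -0.27  0.25] [-0.   -0.01 -0.01] 36.26983116146498
827 [516.8  67.  131.9] ((515.3278198242188, 66.68470001220703), (25.805524826049805, 15.642560005187988), 6.885850429534912)
slope [-7.80000e-02  7.00000e-03  1.31512e+02]
```

View pics/n_cs.png

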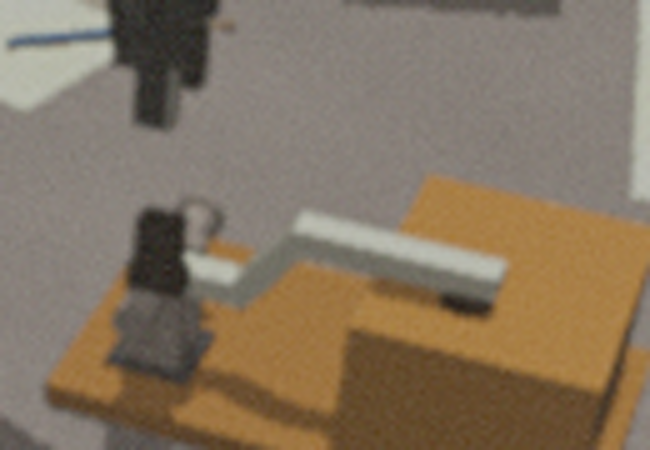

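View pics/n_cw.png

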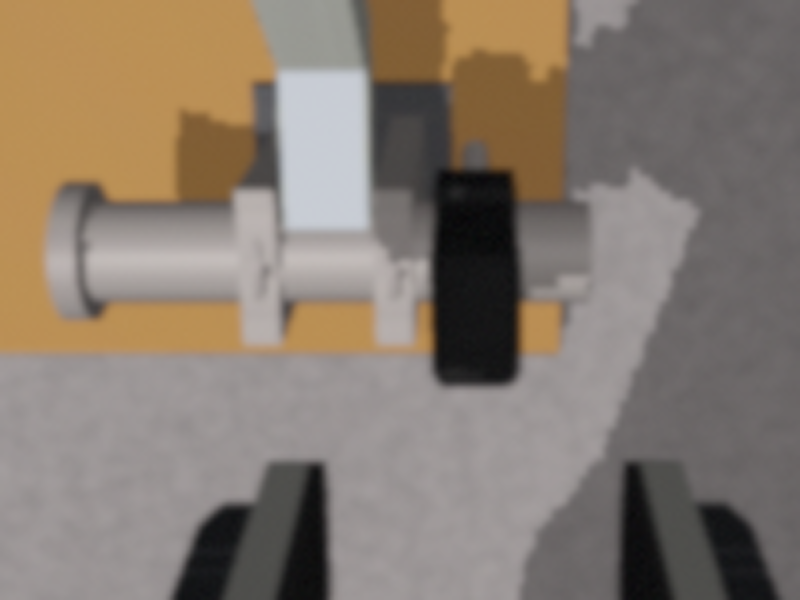

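The clip stands upright on the pin: grip top at z 131.9 (expected 86+46=132), yaw 6.9°, fingers clear. After a last check of the bystanders I'll hand in.

Run:
```python
from h import *
a=load("scene0")[0].astype(int);b=load("n_scene")[0].astype(int)
for n,(x,y,w,h) in dict(glue=(318,228,34,52),panel=(255,292,68,52),driver=(138,264,80,76)).items():
    print(n,np.abs(a-b)[y:y+h,x:x+w].max(2).mean().round(1), "5% shift-free ref", np.abs(a-b)[340:400,20:80].max(2).mean().round(1))
from cell import *
s=read_state();print(s['clock'],s['force'].round(1),abs(s['qd']).max())
finish_job()
```

```text
glue 4.5 5% shift-free ref 4.5
panel 4.7 5% shift-free ref 4.5
driver 4.7 5% shift-free ref 4.5
21.05 [ 0.7 -0.3  0.2] 0.005944580153206085
the job is handed in; nothing more can be done
```

I took the black R-clip out of its stand, turned it to the pin's 7.1° and lowered its leg into the cross hole. I pushed gently until the bow snapped over the pin and the grip met the pin's top. Then I let go, moved straight up clear, and handed the job in at 21 s. It gave no verdict.

**Last checks:**
- **Fit:** the grip's top stands at 131.9 mm, where fully home should be 132. It is upright within about 0.08 rad and turned 6.9°, parallel to the pin.
- **Bow:** the clip pulled itself down (about -2.5 N) after the peak, so the bow has sprung over the pin. I took this from the forces; I did not measure the bow's angle.
- **Force:** the most I read while fitting was about 6 N. Readings came at the end of each short move, so brief peaks in between would not show.
- **Surroundings:** the fingers are clear of everything. The glue bottle, panel and screwdriver show no change from the first picture beyond camera noise.

**Disagreement:** the top and wrist cameras differed by about 1.5–3 mm. I used the wrist camera, and the leg went into the hole on the first try.

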